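# Park the measuring carriage and unclip the movement cassette

### The job

The batch is measured: slide the carriage along its bench until the small round boss of its setting gauge stands centred under the fixed probe tip, leaving the cassette in its seat until it is parked there. Then pinch the cassette's two side catches together, lift it clear of the carriage, and finish while still holding it up by the pinched catches, level, still and about 8 cm above its seat, with the gauge still parked under the tip. Do not touch the probe, and leave the tray, dish, loupe and wooden block where they are.

Things in the scene. Friction and masses are not known exactly. Their poses are not given: they have to be found in the camera images.
- station: Blue measuring bench, fixed. Origin on the table under its rails' middle; y runs along the rails, z up. Base 150 (x) x 600 (y, -320 to +280) x 35 mm high. At the -y end a column (100 x 60 mm, y -315 to -255, black knobs to x +-80, 235 mm tall) with an arm 50 mm wide at 190 to 235 mm height reaching to y = -75, a black cap on it to 260 mm; the probe hangs from the arm.
- probe: Fixed probe under the arm: a steel needle point, above it a 18 mm then a 40 mm diameter body (from 45 mm over the tip upwards). Origin at the tip's point, axis vertical, over the carriage's centre line, 91 mm above the table (8 mm above the gauge's boss). Must not be touched.
- probe_tip (a point): The lowest point of the probe's needle.
- carriage: Black plate 98 (x) x 270 (y) x 18 mm sliding only along the bench's y, axes parallel to the bench's. Origin: seat centre at the plate's underside, 37 mm over the table; top at z = 18, ends at y = -170 and +100. Gauge at y = -140, seat at 0, handle at +78. It starts 50 to 130 mm too far to +y and can go 20 mm to +y, 150 mm to -y. Friction 4 N plus 8 N per m/s; stays where left; 0.9 kg.
- gauge_boss (a point): Centre of the top of the gauge's boss: a steel boss 12 mm in diameter and 8 mm high on a steel disc of 40 mm diameter and 20 mm height, on the carriage's -y end.
- handle (a point): Grip point on the carriage's handle, an upright aluminium fin 12 mm thick (along the carriage's x), 26 mm long (y), 42 mm tall from the carriage's top; this point lies on its axis 26 mm above the carriage's top, 16 mm below the fin's top. Free beside it on both x sides.
- cassette: Grey cassette with two round watch movements fixed in it, 40 (x) x 80 (y) x 28 mm, 0.15 kg, catches at its waist on the +-x sides. Origin: centre of its underside, z up, axes as the carriage's at the start. It sits on the carriage's top in a nest 8 mm high, 1 mm clearance. Each catch's toe is under a fixed steel lip (top 13 mm over the carriage's top, 27 to 38 mm out in x) until pinched in.
- catch_near_pad (a point): Centre of the outer face of the -x catch (moves with it). The catch is an upright paddle 24 mm wide (y), 6 mm thick, 18 to 46 mm above the cassette's underside; this point is 36 mm above it. The two outer faces are 56 mm apart at rest, 44 mm pinched. Fingers come from above, outside both catches along x; keep the fingertips at least 15 mm over the carriage's top to clear the lips.
- catch_far_pad (a point): The same for the catch on the cassette's +x side.
- catch_near (a joint): Inward travel of the -x catch, m: 0 sprung out (locked under its lip), 0.006 pinched in against its stop; free of the lip above about 0.0045. Spring about 2 N at 0 to 7 N at 0.006; a grip of 20 to 40 N bottoms both.
- catch_far (a joint): The same for the +x catch.
- tray: Bystander: open black tray of movements, 100 x 170 x 16 mm, loose on the table on the robot's side of the bench. Origin: centre of its underside.
- dish: Bystander: small glass dish, 64 mm across, 16 mm high, loose on the table beyond the bench. Origin: centre of its underside.
- loupe: Bystander: black eye loupe, 34 mm across, 30 mm high, standing on the table beyond the bench. Origin: centre of its underside.
- pen_block: Bystander: plain wooden block 50 x 70 x 30 mm, on the table beyond the bench. Origin: centre of its underside.
Things that resemble listed ones, but are neither listed nor needed, are in the scene too. There is more than one size of the cassette; the job needs the largest.

How it is judged:
By the outcome, as a careful person would: the job done as asked, in the order asked, and still so for the second after the job is handed in, while the arm keeps its last pose, push and grip.
It also fails if it takes over 48 s, if anything falls off the work surface, if the arm or the gripper's body presses on something with over 40 N, if the wrist force passes 120 N, or if a joint passes its speed limit or range.

### The arm

A 6-joint arm with a two-finger parallel gripper is mounted at the origin on the work surface. World frame = base frame: x ahead of the robot, y to its left, z up, the work surface at z = 0. Lengths are in mm, angles in rad, forces in N, time in s.
With the tool pointing down it reaches from about 350 to 875 mm from the base axis. Payload 4.2 kg.
Tool frame: the origin (TCP) lies at the very end of the fingers, on their centre line; the grasp point (between the pads) lies arm.hold_point_z behind it (arm.hold_point_z is the distance from the TCP to the grasp point, in mm); z points along the fingers, y is the direction in which the jaws open and shut (so a half turn about z gives the same grasp; the last joint's range is limited). The gripper opens to 85 mm and grips with 20 to 120 N. Pads are 22 mm wide; open, the fingers measure 114 mm over their backs; the gripper's body (76 mm by 85 mm) begins 54 mm behind the grasp point. The pads swing forward as they close: fully open they stand 13 mm farther back than shut.
Start: joints at [-0.972, 0.385, 0.008, 0, -1.194, -0.259], TCP at [208.326, -589.236, 231.312] pointing down, gripper open.
Joint ranges: [-3.14, 3.14], [-1.21, 2.06], [-1.07, 1.41], [-3.16, 2.05], [-2.99, -0.16], [-3.1, 3.1]. Speed limits (rad/s): [2.79, 2.79, 3.14, 3.14, 3.14, 3.14].

### API

Orientations are given as a unit quaternion [x, y, z, w].
In Python, from bench import arm gives the robot as it stands.
- The arm moves only by the tool step_arm, never from a script. Its argument "series" is a list of rows, each a list of 6 numbers: the shift along the world's x, y, z scaled (see below), then the turn, a rotation vector about the world's x, y, z scaled (see below). A call has 1 to 12 rows; each row is the pose to reach, as a shift and turn from the pose commanded when the call began; what a row does not reach only later rows make up. The controller multiplies each number of a shift by 400 mm and each number of a turn by pi/2 rad. A row lasts 1/12 s, in which the tool goes at most 41.7 mm and 7.16 degrees, less where a joint would pass 70% of its speed; a pose out of reach is approached as far as the arm can. A call with a number of a shift or a turn outside -1 to 1 is refused whole. A call with a gripper value outside its range is refused whole. "jaw" is the opening, from -1 (shut) to 1 (fully open), set as the call begins (left out, the last holds). The fingers move at their own pace and stop on an object; the grip force is fixed at half the most. Time passes only in rows, so rows that repeat a pose let the fingers close. It gives the time, the measured TCP pose, the force and the opening at its end, in the units of the state.
- arm.read_state(): the state, without advancing time (a new reading comes with each control period).
- arm.get_image(name): name is "scene" or "side" or "wrist"; returns a dict with "image" (480x640x3 uint8, red, green, blue), "camera_matrix" (3x3 intrinsics, pixels), "world_from_camera" (4x4, takes a point from camera to world coordinates). Camera axes: x right, y up, looking along -z (the intrinsics and any distortion apply to the point x, -y, -z); pixel columns grow to the right and rows downward; lengths in mm; the calibration is good to about 2 mm. A picture is of the moment at which its call begins. There is no depth.
- arm.job_done(): hands the job in, once; it reports no verdict.
The state is a dict: "clock": time; "joints": joint angles; "joint_vel": joint speeds; "joint_efforts": joint torques, N m; "position": TCP position; "ee_rot": TCP orientation; "contact_force": force on the tool from outside, world axes, zero at the start; "wrist_torque": the same for the moment, N m; "gripper_width": finger opening in mm.
Only numpy, scipy, OpenCV 4.12 (cv2) and the standard library are available. Lean on these libraries where they do the work, as an engineer would, in place of code of your own. Each camera call takes 0.05 s, during which the arm holds its last target.

## Working session

There is one attempt and no reset: what is moved stays moved. The work goes in short steps, Python scripts to look and compute and a tool call to move; the robot and the scene stay as the last step left them, time stands still between calls to the robot, and variables do not carry over. Pictures are saved under pics/ and viewed, and the job is handed in when it is done.

Besides the shell and the picture viewer there is one more tool, called after "Call:" as name([rows], argument=value, ...), one row to a line, values as JSON. step_arm: Moves the arm, as the interface text tells. Shifts and turns lie within -1 to 1; 1 stands for 400 mm of shift or pi/2 rad of turn. Its arguments: {"type":"object","properties":{"series":{"type":"array","items":{"type":"array","items":{"type":"number","minimum":-1,"maximum":1}}},"jaw":{"type":"number"}},"required":["series"]}

```bash
ls; mkdir -p pics; python3 - <<'E'
from bench import arm
import cv2,numpy as np
print(arm.read_state(), arm.hold_point_z)
for n in("scene","side","wrist"):
    d=arm.get_image(n); cv2.imwrite(f"pics/{n}0.png",d["image"][:,:,::-1]); np.savez(f"{n}0.npz",**d)
    print(n,d["camera_matrix"].round(1).tolist(),d["world_from_camera"].round(3).tolist(),[k for k in d])
E
```

```text
pics
{'clock': 0.0, 'joints': array([-9.72439835e-01,  3.85567060e-01,  6.59844672e-03, -5.16152222e-04,
       -1.19397499e+00, -2.58613511e-01]), 'joint_vel': array([ 1.36667558e-03, -2.50526195e-04, -4.39406582e-04, -2.74910374e-04,
        1.00131741e-03,  9.89114198e-05]), 'joint_efforts': array([ 5.87542927e-04, -3.92287838e+01,  1.88400203e+01,  4.18596178e+00,
       -4.61930176e-03, -1.92305708e-05]), 'position': array([ 208.10980496, -588.70779675,  230.20197304]), 'ee_rot': array([-1.68961737e-01,  9.85621997e-01,  1.07624171e-03, -2.27907738e-04]), 'contact_force': array([-0.32570648, -0.08257094, -1.36709071]), 'wrist_torque': array([ 0.04069754, -0.03987235,  0.00208323]), 'gripper_width': 85.45498064678401} 18.700000000000003
scene [[469.2, 0.0, 316.3], [0.0, 469.2, 240.0], [0.0, 0.0, 1.0]] [[0.494, -0.534, 0.686, 1124.042], [0.87, 0.313, -0.382, -217.39], [-0.011, 0.785, 0.619, 639.986], [0.0, 0.0, 0.0, 1.0]] ['image', 'camera_matrix', 'world_from_camera']
side [[593.8, 0.0, 323.4], [0.0, 593.8, 237.0], [0.0, 0.0, 1.0]] [[-0.983, 0.133, -0.129, 434.945], [-0.185, -0.66, 0.728, 767.701], [0.012, 0.74, 0.673, 696.403], [0.0, 0.0, 0.0, 1.0]] ['image', 'camera_matrix', 'world_from_camera']
wrist [[387.1, 0.0, 319.9], [0.0, 387.1, 238.9], [0.0, 0.0, 1.0]] [[-0.333, -0.891, -0.31, 127.667], [0.943, -0.314, -0.112, -615.982], [0.002, -0.329, 0.944, 373.677], [0.0, 0.0, 0.0, 1.0]] ['image', 'camera_matrix', 'world_from_camera']
```

View pics/scene0.png

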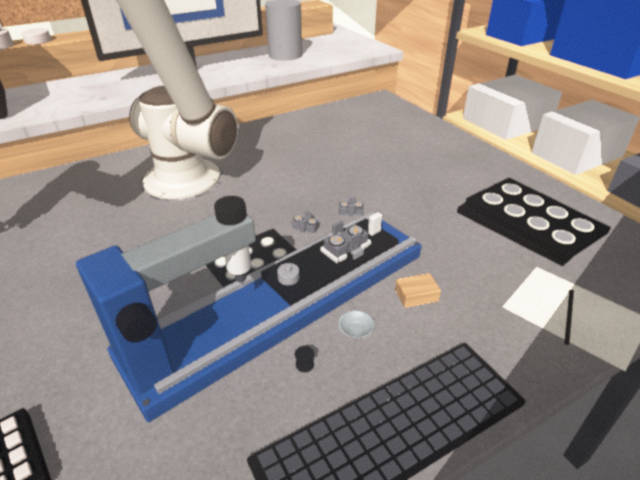

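View pics/side0.png

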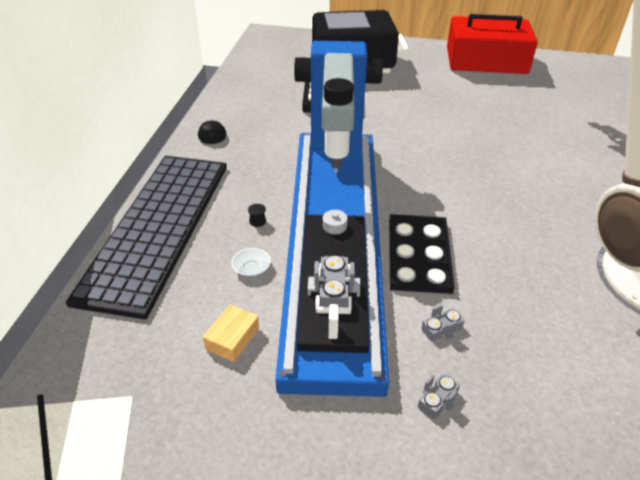

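View pics/wrist0.png

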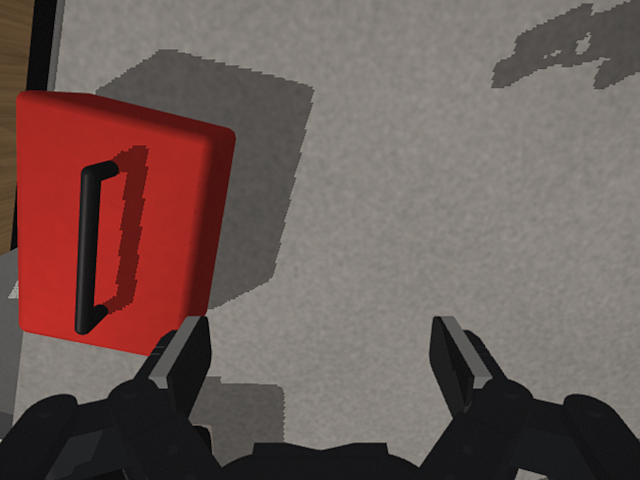

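The scene view shows the bench with the column at left, the gauge at (288,270), the cassette near (345,240) and the handle at (375,223). The side view shows the gauge at (335,220), the cassette at (334,283) and the handle at (333,320), with the probe near (336,150). I'll zoom in to measure.

```bash
cat > h.py <<'E'
import numpy as np,cv2
def ray(d,u,v):
    K=d["camera_matrix"];T=d["world_from_camera"]
    x=(u-K[0,2])/K[0,0];y=(v-K[1,2])/K[1,1]
    r=T[:3,:3]@np.array([x,-y,-1]);return T[:3,3],r/np.linalg.norm(r)
def onz(d,u,v,z):
    o,r=ray(d,u,v);return (o+r*(z-o[2])/r[2]).round(1)
def tri(*a):
    A=np.zeros((3,3));b=np.zeros(3)
    for d,u,v in a:
        o,r=ray(d,u,v);P=np.eye(3)-np.outer(r,r);A+=P;b+=P@o
    p=np.linalg.solve(A,b)
    return p.round(1),[round(float(np.linalg.norm((np.eye(3)-np.outer(ray(d,u,v)[1],ray(d,u,v)[1]))@(p-d["world_from_camera"][:3,3]))),1) for d,u,v in a]
def proj(d,p):
    T=d["world_from_camera"];c=T[:3,:3].T@(np.array(p)-T[:3,3]);K=d["camera_matrix"]
    return (K[0,0]*c[0]/-c[2]+K[0,2], K[1,1]*-c[1]/-c[2]+K[1,2])
def crop(d,x0,y0,x1,y1,s,name):
    im=d["image"][y0:y1,x0:x1,::-1];cv2.imwrite(name,cv2.resize(im,None,fx=s,fy=s,interpolation=cv2.INTER_CUBIC))
E
python3 - <<'E'
from h import *
S=np.load("side0.npz");C=np.load("scene0.npz")
crop(S,270,120,400,400,2,"pics/sA.png")
crop(S,290,195,380,345,4,"pics/sB.png")
crop(C,210,190,430,320,3.6,"pics/cA.png")
E
```

```text
(no output)
```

View pics/sB.png

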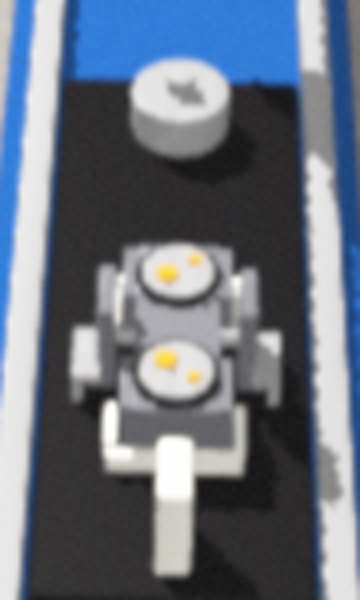

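View pics/cA.png

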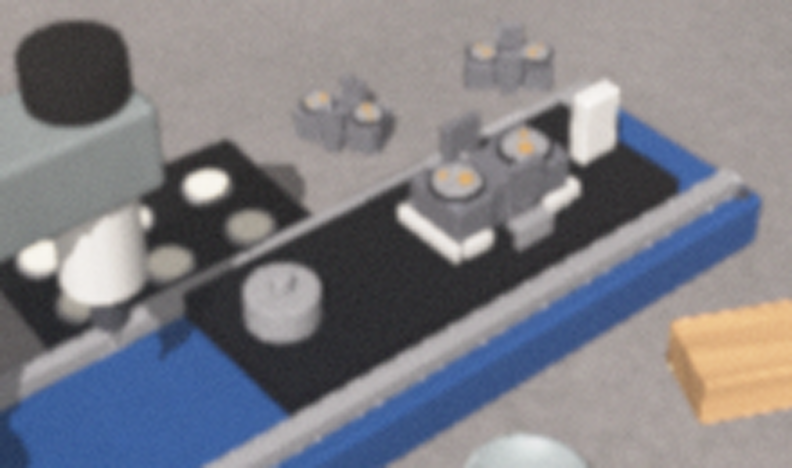

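View pics/sA.png

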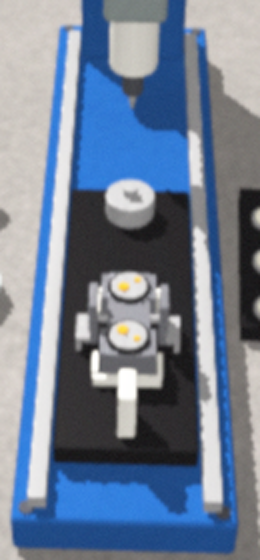

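```bash
python3 - <<'E'
from h import *
S=np.load("side0.npz");C=np.load("scene0.npz")
s=lambda u,v:(290+u/4,195+v/4); c=lambda u,v:(210+u/3.6,190+v/3.6); a=lambda u,v:(270+u/2,120+v/2)
print("gauge top",onz(S,*s(180,93),75),onz(C,*c(283,285),75),tri((S,*s(180,93)),(C,*c(283,285))))
print("boss",onz(S,*s(185,92),79),onz(C,*c(287,277),79))
print("handle",onz(S,*s(174,468),97),onz(C,*c(596,97),97),tri((S,*s(174,468)),(C,*c(596,97))))
for p in [a(57,450),a(197,455),s(65,80),s(300,85)]: print("car corner",onz(S,*p,55))
for p in [c(185,300),c(292,412),c(680,187)]: print("car corner C",onz(C,*p,55))
print("mov1,2",onz(S,*s(178,270),86),onz(S,*s(177,370),86),onz(C,*c(457,181),86),onz(C,*c(523,146),86))
for p in [a(38,508),a(214,512)]: print("rail end near",onz(S,*p,45))
for p in [a(75,32),a(190,32)]: print("rail far",onz(S,*p,45))
for p in [a(13,518),a(237,520),a(60,28),a(205,28)]: print("base edge35",onz(S,*p,35))
print("tip",tri((S,*a(133,108)),(C,*c(108,340))))
E
```

```text
gauge top [544.2  47.1  75. ] [546.5  45.9  75. ] (array([544.7,  46.3,  73.9]), [0.5, 0.5])
boss [541.6  50.7  79. ] [546.2  48.5  79. ]
handle [509.7 260.4  97. ] [517.5 255.7  97. ] (array([511.4, 258.6,  93.2]), [1.6, 1.6])
car corner [550.9 290.8  55. ]
car corner [458.5 276.7  55. ]
car corner [596.3  25.2  55. ]
car corner [499.4   8.8  55. ]
car corner C [510.9   6.5  55. ]
car corner C [609.2  17.8  55. ]
car corner C [564.6 282.5  55. ]
mov1,2 [526. 158.  86.] [517.8 206.9  86. ] [530.7 157.7  86. ] [522.7 204.7  86. ]
rail end near [554.8 331.3  45. ]
rail end near [442.  312.2  45. ]
rail far [ 646.9 -226.9   45. ]
rail far [ 533.9 -250.4   45. ]
base edge35 [570.9 335.3  35. ]
base edge35 [426.6 308.5  35. ]
base edge35 [ 666.7 -246.4   35. ]
base edge35 [ 521.3 -276.6   35. ]
tip (array([558.1, -50.1,  91.9]), [1.0, 1.0])
```

Call:
step_arm([
  [0.03,0.08,0.01,0,0,0.074],
  [0.06,0.16,0.02,0,0,0.148],
  [0.09,0.24,0.03,0,0,0.222],
  [0.12,0.32,0.04,0,0,0.296],
  [0.15,0.4,0.05,0,0,0.37],
  [0.18,0.48,0.06,0,0,0.444],
  [0.21,0.56,0.07,0,0,0.518],
  [0.24,0.64,0.08,0,0,0.592],
  [0.27,0.72,0.09,0,0,0.666],
  [0.3,0.8,0.1,0,0,0.74],
  [0.33,0.88,0.1,0,0,0.814],
  [0.36,0.96,0.1,0,0,0.888],
], jaw=1)

```text
clock: 1.15
position: [352.4, -203.6, 271.6]
ee_rot: [0.764, -0.645, 0.0, -0.0]
contact_force: [0.9, 0.4, 0.2]
gripper_width: 85.6
```

```bash
python3 - <<'E'
from bench import arm
from scipy.spatial.transform import Rotation as R
s=arm.read_state();print(s["position"],s["joints"],R.from_quat(s["ee_rot"]).as_matrix().round(3))
E
```

```text
[ 352.42542815 -203.62991118  271.60338954] [-1.20573683e-01 -3.16012672e-02 -4.10171030e-01 -1.40416024e-04
 -1.19127770e+00  2.89997024e-01] [[ 0.169 -0.986  0.001]
 [-0.986 -0.169  0.   ]
 [ 0.    -0.001 -1.   ]]
```

Call:
step_arm([
  [0.016,0.048,0,0,0,0.078],
  [0.032,0.096,0,0,0,0.156],
  [0.048,0.144,0,0,0,0.234],
  [0.064,0.192,0,0,0,0.312],
  [0.08,0.24,0,0,0,0.39],
  [0.096,0.288,0,0,0,0.468],
  [0.112,0.336,0,0,0,0.546],
  [0.128,0.384,0,0,0,0.624],
  [0.144,0.432,0,0,0,0.702],
  [0.16,0.48,0,0,0,0.78],
  [0.176,0.528,0,0,0,0.858],
  [0.192,0.576,0,0,0,0.936],
])

```text
clock: 2.15
position: [429.0, 26.1, 271.2]
ee_rot: [0.999, 0.035, -0.0, -0.0]
contact_force: [0.4, -0.5, -1.0]
gripper_width: 85.6
```

Call:
step_arm([
  [0.016,0.048,0,0,0,0.078],
  [0.032,0.096,0,0,0,0.156],
  [0.048,0.144,0,0,0,0.234],
  [0.064,0.192,0,0,0,0.312],
  [0.08,0.24,0,0,0,0.39],
  [0.096,0.288,0,0,0,0.468],
  [0.112,0.336,0,0,0,0.546],
  [0.128,0.384,0,0,0,0.624],
  [0.144,0.432,0,0,0,0.702],
  [0.16,0.48,0,0,0,0.78],
  [0.176,0.528,0,0,0,0.858],
  [0.192,0.576,0,0,0,0.936],
])

```text
clock: 3.15
position: [505.9, 256.4, 270.9]
ee_rot: [0.718, 0.696, -0.0, -0.0]
contact_force: [0.5, 0.5, 0.5]
gripper_width: 85.5
```

Call:
step_arm([
  [0.005,0.005,0,0,0,0.07],
  [0.012,0.005,0,0,0,0.124],
  [0.012,0.005,0,0,0,0.124],
  [0.012,0.005,0,0,0,0.124],
])

```text
clock: 3.48
position: [510.5, 257.5, 270.8]
ee_rot: [0.65, 0.76, -0.0, -0.0]
contact_force: [0.1, -0.9, 0.8]
gripper_width: 85.7
```

```bash
python3 - <<'E'
from bench import arm
from h import *
from scipy.spatial.transform import Rotation as R
s=arm.read_state();print(s["position"],s["joints"],R.from_quat(s["ee_rot"]).as_matrix().round(3))
for n in("scene","side","wrist"):
    d=arm.get_image(n); cv2.imwrite(f"pics/{n}1.png",d["image"][:,:,::-1]); np.savez(f"{n}1.npz",**d)
E
```

```text
[510.54455311 257.52015646 270.82345209] [ 7.50293168e-01  2.69262634e-01 -6.05119615e-02 -2.01248950e-04
 -1.24198736e+00  2.54661624e+00] [[-0.155  0.988 -0.001]
 [ 0.988  0.155 -0.001]
 [-0.    -0.001 -1.   ]]
```

View pics/wrist1.png

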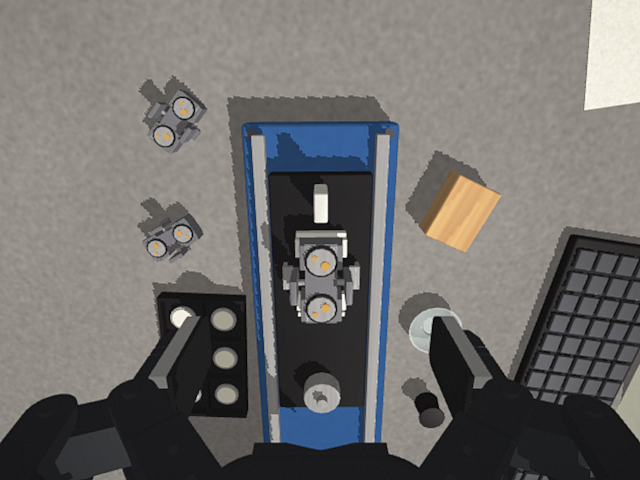

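View pics/scene1.png

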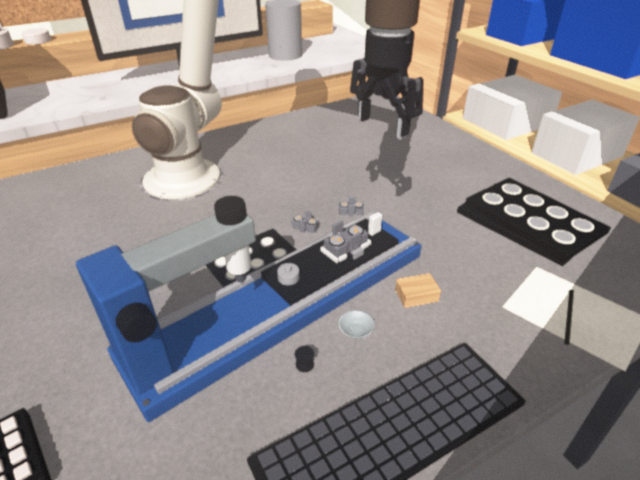

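The wrist view shows the carriage nearly straight below: handle at (320,203), cassette at (321,285), gauge at (322,392). Next I'll measure the corners.

```bash
python3 - <<'E'
from h import *
W=np.load("wrist1.npz");print(W["world_from_camera"].round(3).tolist())
crop(W,230,110,410,260,4,"pics/wA.png")
crop(W,240,260,410,420,3.6,"pics/wB.png")
E
```

```text
[[0.988, -0.146, -0.052, 496.694], [0.155, 0.933, 0.324, 342.231], [0.001, -0.328, 0.945, 414.552], [0.0, 0.0, 0.0, 1.0]]
```

View pics/wA.png

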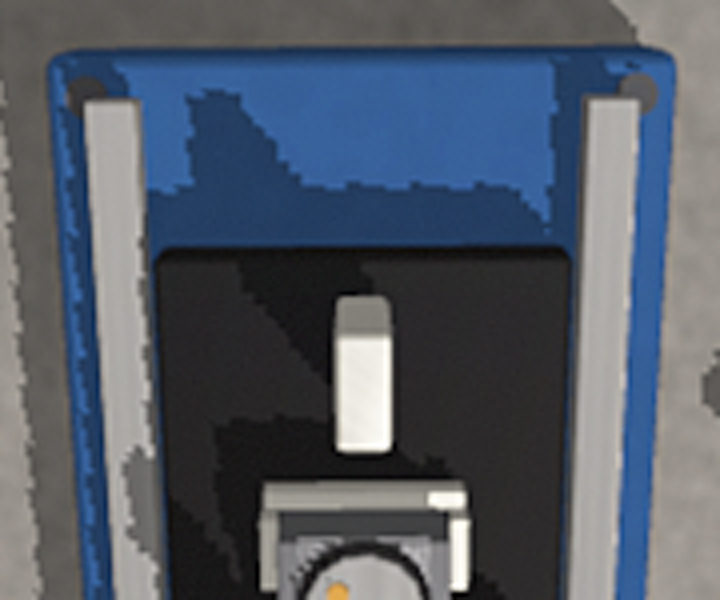

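View pics/wB.png

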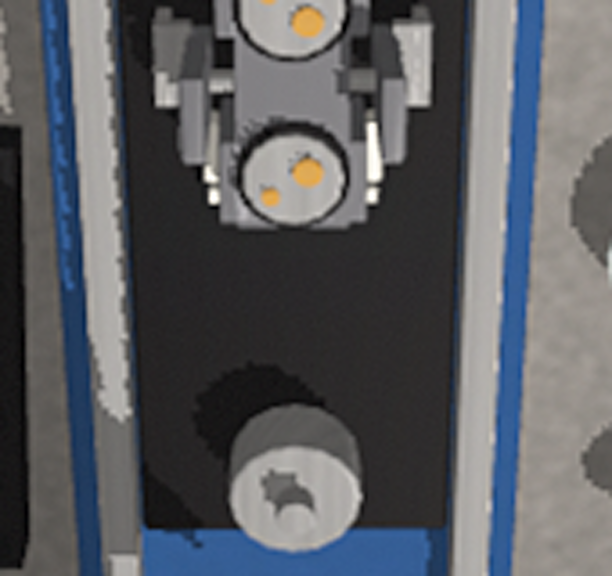

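```bash
python3 - <<'E'
from h import *
W=np.load("wrist1.npz")
a=lambda u,v:(230+u/4,110+v/4); b=lambda u,v:(240+u/3.6,260+v/3.6)
h=onz(W,*a(364,394),97);g=onz(W,*b(296,498),75);bo=onz(W,*b(297,518),83)
print("handle",h,"gauge",g,"boss",bo,"dist",np.linalg.norm((h-g)[:2]))
v=(h-g)[:2];print("yaw",np.degrees(np.arctan2(-v[0],v[1])))
c=[onz(W,*p,55) for p in (a(155,250),a(571,250),b(143,527),b(446,527))]
print(c)
for i,j in((0,2),(1,3)):
    v=(c[i]-c[j])[:2];print("yaw",np.degrees(np.arctan2(-v[0],v[1])),np.linalg.norm(v))
m0=(c[0]+c[1])/2;m1=(c[2]+c[3])/2
u=np.array([-np.sin(.162),np.cos(.162)])
print("from ends: seat",(m0[:2]+m1[:2])/2+35*u,"handle",(m0[:2]+m1[:2])/2+113*u, "gauge",(m0[:2]+m1[:2])/2-105*u)
print("pads z101",onz(W,*b(183,130),101),)
E
```

```text
handle [510.7 260.5  97. ] gauge [546.   45.7  75. ] boss [546.3  45.5  83. ] dist 217.68125780599487
yaw 9.332507961049696
[array([459.3, 276.1,  55. ]), array([554.6, 291.1,  55. ]), array([502.2,   9.3,  55. ]), array([598.3,  24.3,  55. ])]
yaw 9.134662381924095 270.2270341768196
yaw 9.302054711298805 270.3551922933976
from ends: seat [522.95476806 184.74173355] handle [510.37396544 261.72045402] gauge [545.53569583  46.57479936]
pads z101 [496.3 176.7 101. ]
```

Call:
step_arm([
  [0.001,0.009,-0.05,0,0,0.004],
  [0.001,0.009,-0.12,0,0,0.004],
  [0.001,0.009,-0.19,0,0,0.004],
  [0.001,0.009,-0.26,0,0,0.004],
  [0.001,0.009,-0.33,0,0,0.004],
  [0.001,0.009,-0.4,0,0,0.004],
  [0.001,0.009,-0.46,0,0,0.004],
  [0.001,0.009,-0.51,0,0,0.004],
  [0.001,0.009,-0.51,0,0,0.004],
  [0.001,0.009,-0.51,0,0,0.004],
])

```text
clock: 4.47
position: [511.0, 260.7, 66.9]
ee_rot: [0.647, 0.762, -0.001, 0.0]
contact_force: [-0.5, 0.3, 1.0]
gripper_width: 85.4
```

```bash
python3 - <<'E'
from bench import arm
from h import *
from scipy.spatial.transform import Rotation as R
s=arm.read_state();print(s["position"],s["joints"],s["contact_force"],R.from_quat(s["ee_rot"]).as_matrix().round(3))
for n in("side","wrist"):
    d=arm.get_image(n); cv2.imwrite(f"pics/{n}2.png",d["image"][:,:,::-1]); np.savez(f"{n}2.npz",**d)
E
```

```text
[510.95267458 260.72779074  66.93879674] [ 7.54332587e-01  4.68313025e-01 -3.23261533e-01  4.85831149e-04
 -7.81094733e-01  2.55033932e+00] [-0.49955384  0.29098052  1.0443545 ] [[-0.163  0.987 -0.001]
 [ 0.987  0.163 -0.002]
 [-0.001 -0.001 -1.   ]]
```

View pics/wrist2.png

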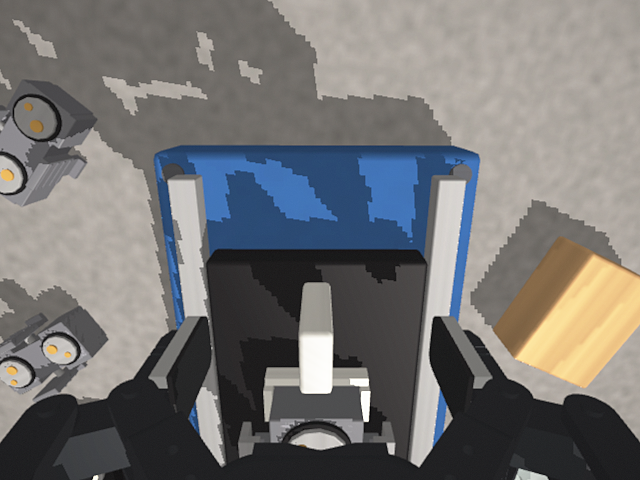

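View pics/side2.png

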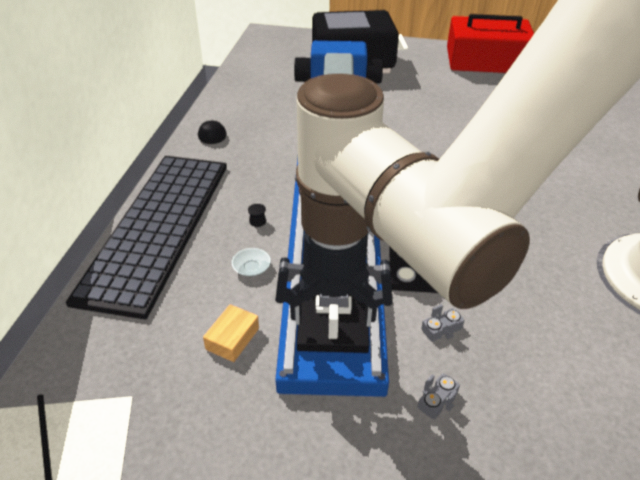

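The handle (at (316,335) in the wrist view) sits centred between the open fingers, so I'll close.

Call:
step_arm([
  [0,0,0,0,0,0],
  [0,0,0,0,0,0],
  [0,0,0,0,0,0],
  [0,0,0,0,0,0],
  [0,0,0,0,0,0],
  [0,0,0,0,0,0],
  [0,0,0,0,0,0],
  [0,0,0,0,0,0],
  [0,0,0,0,0,0],
  [0,0,0,0,0,0],
], jaw=-1)

```text
clock: 5.4
position: [510.3, 260.8, 67.6]
ee_rot: [0.647, 0.762, -0.001, -0.0]
contact_force: [-4.9, -0.4, 5.4]
gripper_width: 11.2
```

```bash
python3 - <<'E'
from h import *
S=np.load("side0.npz");C=np.load("scene0.npz")
crop(S,310,120,370,190,8,"pics/sT.png")
crop(C,205,230,275,300,8,"pics/cT.png")
E
```

```text
(no output)
```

View pics/sT.png

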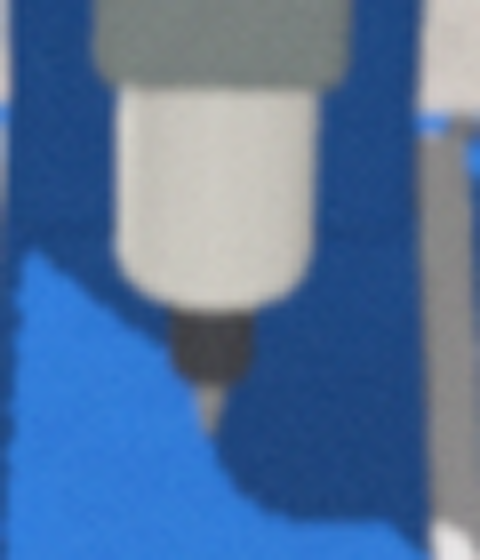

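View pics/cT.png

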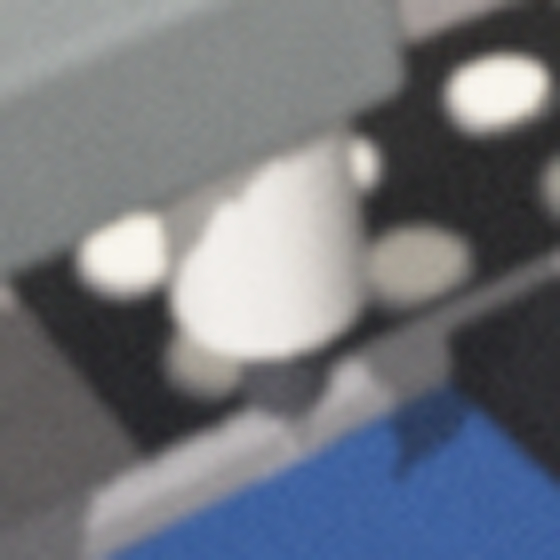

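```bash
python3 - <<'E'
from h import *
S=np.load("side0.npz");C=np.load("scene0.npz")
t=(310+211/8,120+437/8);c=(205+303/8,230+445/8)
print(tri((S,*t),(C,*c)),onz(S,*t,91),onz(C,*c,91))
y=np.radians(9.25);u=np.array([-np.sin(y),np.cos(y)]);x=np.array([np.cos(y),np.sin(y)])
for p in (onz(S,*t,91),onz(C,*c,91)):
  d=p[:2]-np.array([545.9,45.9]);print("along",d@u,"lat",d@x)
# same-camera gauge estimates
for D,p in((S,(335,218.25)),(C,(210+283/3.6,190+285/3.6))): 
  d=onz(D,*p,75)[:2]-np.array([545.9,45.9]);print("gauge cam offset along",d@u,"lat",d@x)
E
```

```text
(array([559.4, -47.3,  90.7]), [1.1, 1.1]) [558.7 -48.3  91. ] [561. -47.  91.]
along -95.03256256970282 lat -2.5083961879093817
along -94.11917519406333 lat -0.029339209535920615
gauge cam offset along 1.4576580013987745 lat -1.4850027444277352
gauge cam offset along -0.09644553936229931 lat 0.5921978199361616
```

Call:
step_arm([
  [0.0015,-0.009,0,0,0,0],
  [0.0046,-0.028,0,0,0,0],
  [0.0085,-0.052,0,0,0,0],
  [0.0124,-0.076,0,0,0,0],
  [0.0163,-0.1,0,0,0,0],
  [0.0202,-0.124,0,0,0,0],
  [0.0241,-0.148,0,0,0,0],
  [0.028,-0.172,0,0,0,0],
  [0.0319,-0.196,0,0,0,0],
  [0.0345,-0.212,0,0,0,0],
  [0.0362,-0.222,0,0,0,0],
  [0.0362,-0.222,0,0,0,0],
])

```text
clock: 6.4
position: [524.8, 171.6, 67.6]
ee_rot: [0.647, 0.762, -0.001, -0.0]
contact_force: [-4.8, 0.3, 4.3]
gripper_width: 11.5
```

Call:
step_arm([
  [0,0,0,0,0,0],
  [0,0,0,0,0,0],
])

```text
clock: 6.57
position: [524.8, 171.6, 67.6]
ee_rot: [0.647, 0.762, -0.001, -0.0]
contact_force: [-4.2, -1.0, 4.9]
gripper_width: 11.0
```

```bash
python3 - <<'E'
from bench import arm
from h import *
s=arm.read_state();print(s["position"],s["contact_force"])
for n in("side","scene","wrist"):
    d=arm.get_image(n); cv2.imwrite(f"pics/{n}3.png",d["image"][:,:,::-1]); np.savez(f"{n}3.npz",**d)
S=np.load("side3.npz");C=np.load("scene3.npz")
crop(S,310,120,370,190,8,"pics/sT3.png")
crop(C,205,230,275,300,8,"pics/cT3.png")
E
```

```text
[524.81042578 171.59934672  67.61090056] [-4.2098219  -1.00707055  4.8565116 ]
```

View pics/sT3.png

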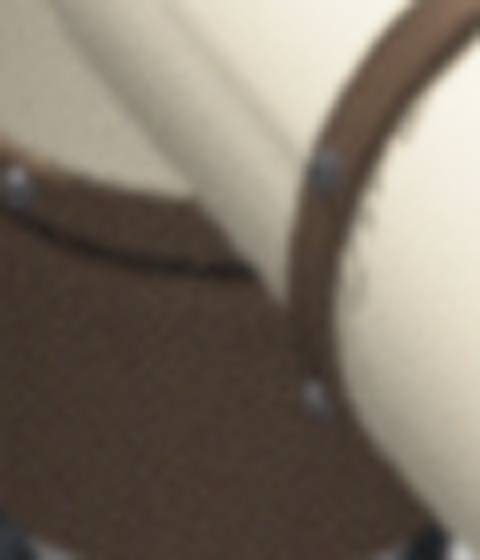

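View pics/cT3.png

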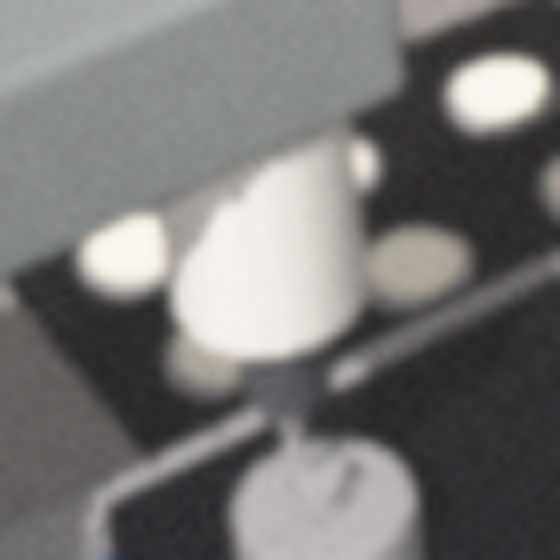

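View pics/scene3.png

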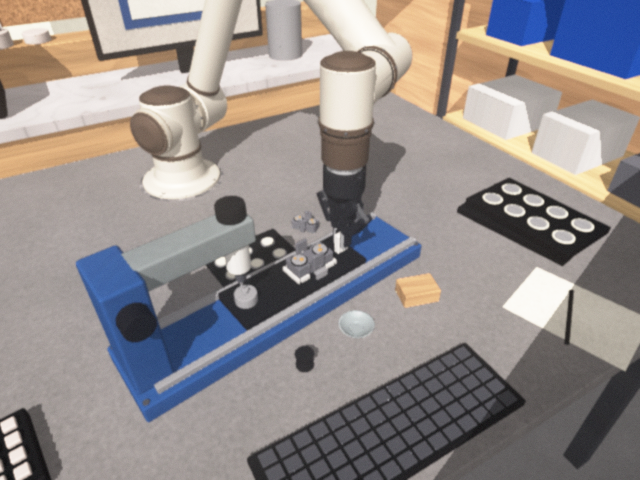

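```bash
python3 - <<'E'
from h import *
C=np.load("scene3.npz");y=np.radians(9.25);u=np.array([-np.sin(y),np.cos(y)]);x=np.array([np.cos(y),np.sin(y)])
im=C["image"][270:315,225:270,::-1];cv2.imwrite("pics/cG3.png",cv2.resize(im,None,fx=13,fy=13,interpolation=cv2.INTER_CUBIC))
g0=np.array([545.9,45.9])-90.4*u
print(proj(C,[*g0,75]),proj(C,[*g0,83]))
for du in(0,-4.5): 
  for k in np.linspace(0,6.28,9)[:4]:pass
  g=g0+du*u; print(du,"disc",[(np.array(q)-[205,230])*8 for q in (proj(C,[*g,75]),proj(C,[*g,83]),proj(C,[*g,91]))])
E
```

```text
(np.float64(245.77921745247062), np.float64(291.4468227649238)) (np.float64(245.28917211759727), np.float64(288.0731642922836))
0 disc [array([326.23373962, 491.57458212]), array([322.31337694, 464.58531434]), array([318.34404932, 437.25895326])]
-4.5 disc [array([308.26356843, 501.03615592]), array([304.22057475, 474.03143629]), array([300.12694452, 446.68849559])]
```

View pics/cG3.png

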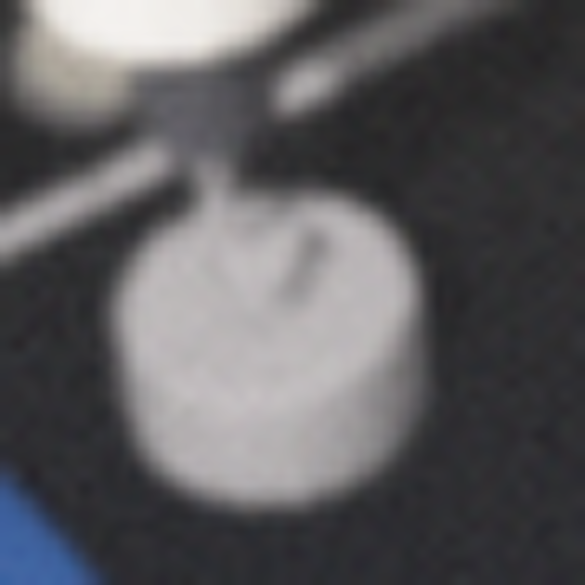

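Call:
step_arm([
  [0.0008,-0.005,0,0,0,0],
  [0.0016,-0.01,0,0,0,0],
  [0.0023,-0.0143,0,0,0,0],
  [0.0023,-0.0143,0,0,0,0],
  [0.0023,-0.0143,0,0,0,0],
])

```text
clock: 7.13
position: [525.6, 166.7, 67.6]
ee_rot: [0.647, 0.763, -0.001, -0.001]
contact_force: [-4.9, 1.6, 6.0]
gripper_width: 11.1
```

Call:
step_arm([
  [0,0,0,0,0,0],
  [0,0,0,0,0,0],
  [0,0,0,0,0,0],
  [0,0,0,0,0,0],
  [0,0,0,0,0,0],
], jaw=1)

```text
clock: 7.55
position: [526.7, 166.6, 67.2]
ee_rot: [0.647, 0.763, 0.0, 0.0]
contact_force: [0.8, -0.2, 1.0]
gripper_width: 70.7
```

Call:
step_arm([
  [0,0,0.03,0,0,0],
  [0,0,0.1,0,0,0],
  [0,0.05,0.18,0,0,0],
  [0,0.12,0.26,0,0,0],
  [-0.06,0.2,0.34,0,0,0],
  [-0.12,0.28,0.4,0,0,0],
  [-0.18,0.36,0.44,0,0,0],
  [-0.24,0.4,0.46,0,0,0],
  [-0.3,0.4,0.46,0,0,0],
  [-0.3,0.4,0.46,0,0,0],
])

```text
clock: 8.38
position: [403.3, 328.1, 252.8]
ee_rot: [0.645, 0.764, 0.001, -0.001]
contact_force: [-0.3, 0.1, -0.3]
gripper_width: 85.4
```

```bash
python3 - <<'E'
from bench import arm
from h import *
s=arm.read_state();print(s["position"],s["contact_force"])
for n in("side","scene"):
    d=arm.get_image(n); cv2.imwrite(f"pics/{n}4.png",d["image"][:,:,::-1]); np.savez(f"{n}4.npz",**d)
S=np.load("side4.npz");C=np.load("scene4.npz")
crop(S,305,130,375,200,8,"pics/sT4.png")
crop(C,210,245,270,305,9,"pics/cT4.png")
E
```

```text
[403.31532127 328.06802205 252.75253257] [-0.3438158   0.0666347  -0.31890539]
```

View pics/sT4.png

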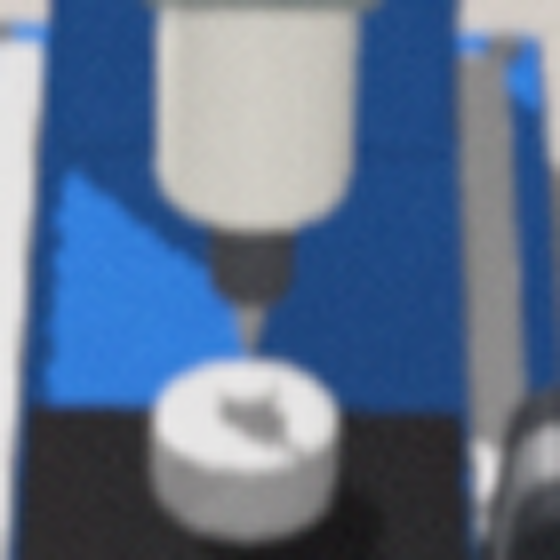

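View pics/cT4.png

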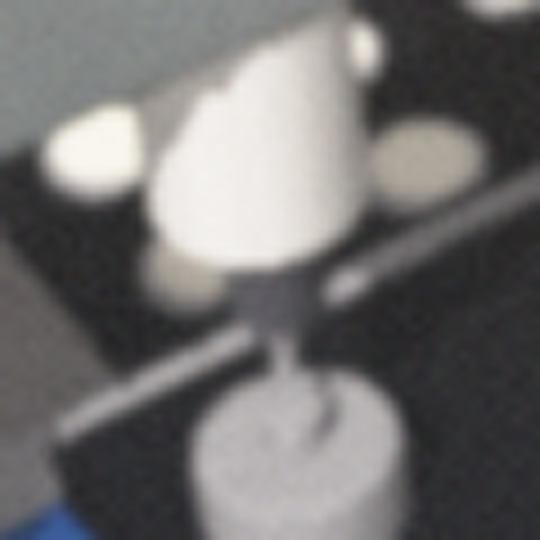

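View pics/side4.png

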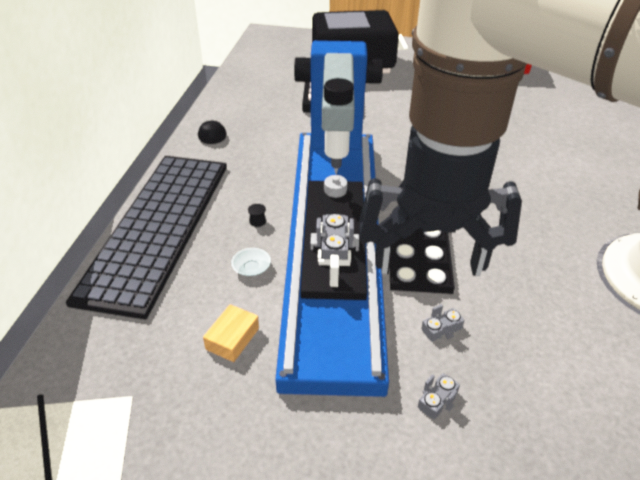

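```bash
python3 - <<'E'
from h import *
S=np.load("side4.npz");C=np.load("scene4.npz");y=np.radians(9.25);u=np.array([-np.sin(y),np.cos(y)])
g=np.array([545.9,45.9])-95.3*u
for D,o,s in((S,(305,130),8),(C,(210,245),9)):
  q=lambda p:(np.array(proj(D,p))-o)*s
  print("disc75",q([*g,75]),"tip91",q([*g,91]),"perm u mm",q([*(g+u),91])-q([*g,91]))
  th=np.linspace(0,2*np.pi,73)
  e=np.array([q([g[0]+20*np.cos(t),g[1]+20*np.sin(t),75]) for t in th]);print("disc top bbox",e.min(0),e.max(0))
  e=np.array([q([g[0]+20*np.cos(t),g[1]+20*np.sin(t),55]) for t in th]);print("disc bottom bbox",e.min(0),e.max(0))
E
```

```text
disc75 [237.67918478 415.87344491] tip91 [239.52844073 355.99118184] perm u mm [-0.04888767  2.77654172]
disc top bbox [145.34092224 360.86858325] [330.01985981 472.4837577 ]
disc bottom bbox [144.27527107 433.65853198] [326.56975052 545.90860867]
disc75 [299.9941401  429.61465347] tip91 [290.81560319 368.47035812] perm u mm [ 4.56633611 -2.36362804]
disc top bbox [193.62836978 356.4217342 ] [405.90245944 505.73624709]
disc bottom bbox [206.44609412 430.44182805] [415.43496758 580.35323496]
```

The side view shows the needle point at about (336.5,174.5) just above the disc, whose top is centred at (335.8,181.6). The along-rail estimates disagree by about 1.5 mm, so I'll take a closer, oblique look with the wrist camera from the robot's side.

Call:
step_arm([
  [0.0,-0.07,0,0,0,0],
  [0.0,-0.15,0,0,0,0],
  [0.01,-0.23,0,0,0,0],
  [0.02,-0.31,0,0.009,-0.055,0],
  [0.03,-0.39,0,0.018,-0.11,0],
  [0.04,-0.47,0,0.027,-0.165,0],
  [0.05,-0.55,0,0.036,-0.22,0],
  [0.06,-0.63,-0.01,0.045,-0.275,0],
  [0.07,-0.71,-0.02,0.054,-0.33,0],
  [0.08,-0.79,-0.03,0.063,-0.385,0],
  [0.085,-0.87,-0.04,0.072,-0.44,0],
  [0.085,-0.918,-0.047,0.072,-0.44,0],
])

```text
clock: 9.48
position: [417.3, -38.3, 248.6]
ee_rot: [0.613, 0.715, 0.251, 0.224]
contact_force: [0.1, 0.7, 0.9]
gripper_width: 85.3
```

Call:
step_arm([
  [0,0,0,0,0,0],
  [0,0,0,0,0,0],
])

```text
clock: 9.65
position: [417.8, -34.6, 246.5]
ee_rot: [0.612, 0.716, 0.251, 0.221]
contact_force: [0.5, -0.7, 0.6]
gripper_width: 85.3
```

```bash
python3 - <<'E'
from bench import arm
from h import *
s=arm.read_state();print(s["position"],s["ee_rot"],s["joints"])
for n in("wrist",):
    d=arm.get_image(n); cv2.imwrite(f"pics/{n}5.png",d["image"][:,:,::-1]); np.savez(f"{n}5.npz",**d)
print(proj(d,[561,-48,91]))
E
```

```text
[417.78945478 -34.63294691 246.51607968] [0.61216306 0.71642128 0.25140695 0.22088793] [ 0.2975099  -0.30117032 -1.06810465  0.65574481 -0.16003411  2.38543186]
(np.float64(329.9170899663856), np.float64(236.52389165987478))
```

View pics/wrist5.png

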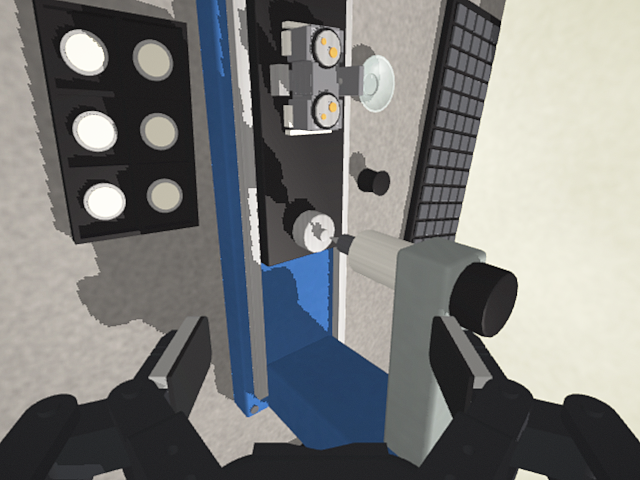

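```bash
python3 - <<'E'
from h import *
W=np.load("wrist5.npz");crop(W,280,195,360,275,8,"pics/wT5.png")
y=np.radians(9.25);u=np.array([-np.sin(y),np.cos(y)]);x=np.array([np.cos(y),np.sin(y)])
q=lambda p:(np.array(proj(W,p))-(280,195))*8
g=np.array([561.2,-48.2])
for z in(55,75,83,91,136):print(z,q([*g,z]).round(1))
print((q([*(g+u),91])-q([*g,91])).round(1),(q([*(g+x),91])-q([*g,91])).round(1))
E
```

```text
55 [218.4 261.5]
75 [316.4 300.4]
83 [357.8 316.8]
91 [400.4 333.7]
136 [667.4 439.6]
[ 0.1 -7.8] [ 6.3 -1.8]
```

View pics/wT5.png

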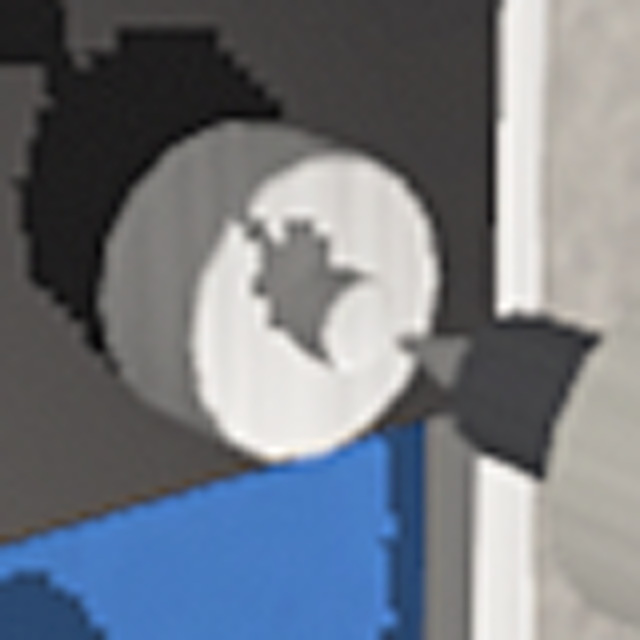

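The needle point is at about (330,237.6), the boss centre at (325.5,235.7) and the disc-top centre at (319.4,233.3). The offsets match the predicted ones to about 0.3 mm, so the gauge is parked. Now back off from the arm and go above the cassette.

Call:
step_arm([
  [0,0.04,0.01,-0.007,0.04,0],
  [0,0.09,0.02,-0.014,0.09,0],
  [0,0.15,0.03,-0.022,0.14,0],
  [0,0.22,0.03,-0.031,0.19,0],
  [0,0.28,0.03,-0.039,0.24,0],
  [0,0.32,0.02,-0.047,0.29,0],
  [0.03,0.32,0.0,-0.056,0.34,0],
  [0.08,0.32,0,-0.064,0.39,0],
  [0.14,0.32,0,-0.072,0.44,0],
  [0.2,0.32,0,-0.072,0.44,0],
  [0.26,0.32,0,-0.072,0.44,0],
  [0.26,0.32,0,-0.072,0.44,0],
])

```text
clock: 10.7
position: [525.9, 96.2, 243.6]
ee_rot: [0.647, 0.763, -0.012, -0.002]
contact_force: [0.6, 0.2, 0.3]
gripper_width: 85.4
```

```bash
python3 - <<'E'
from bench import arm
from h import *
from scipy.spatial.transform import Rotation as R
s=arm.read_state();print(s["position"],s["joints"],R.from_quat(s["ee_rot"]).as_matrix().round(4))
E
```

```text
[525.92713359  96.19839813 243.62478509] [ 0.48738598  0.23268621 -0.181723    0.00547316 -1.17980936  2.81626526] [[-0.1636  0.9864 -0.0183]
 [ 0.9865  0.1633 -0.0154]
 [-0.0122 -0.0206 -0.9997]]
```

Call:
step_arm([
  [0.02,-0.01,0,0.0098,-0.0117,-0.002],
  [0.0315,-0.0155,0,0.0098,-0.0117,-0.002],
  [0.0315,-0.0155,0,0.0098,-0.0117,-0.002],
  [0.0315,-0.0155,0,0.0098,-0.0117,-0.002],
])

```text
clock: 11.03
position: [533.9, 88.6, 246.3]
ee_rot: [0.648, 0.762, 0.001, -0.0]
contact_force: [0.3, -0.5, -0.4]
gripper_width: 85.5
```

```bash
python3 - <<'E'
from bench import arm
from h import *
from scipy.spatial.transform import Rotation as R
s=arm.read_state();print(s["position"],s["joints"],R.from_quat(s["ee_rot"]).as_matrix().round(4))
d=arm.get_image("wrist"); cv2.imwrite("pics/wrist6.png",d["image"][:,:,::-1]); np.savez("wrist6.npz",**d)
crop(d,200,240,440,420,3.3,"pics/wC6.png")
E
```

```text
[533.88189998  88.57864121 246.26320697] [ 4.63254587e-01  2.30360912e-01 -1.75066019e-01 -1.72319009e-03
 -1.16297181e+00  2.83997294e+00] [[-0.1603  0.9871  0.0014]
 [ 0.9871  0.1603  0.0025]
 [ 0.0022  0.0018 -1.    ]]
```

View pics/wrist6.png

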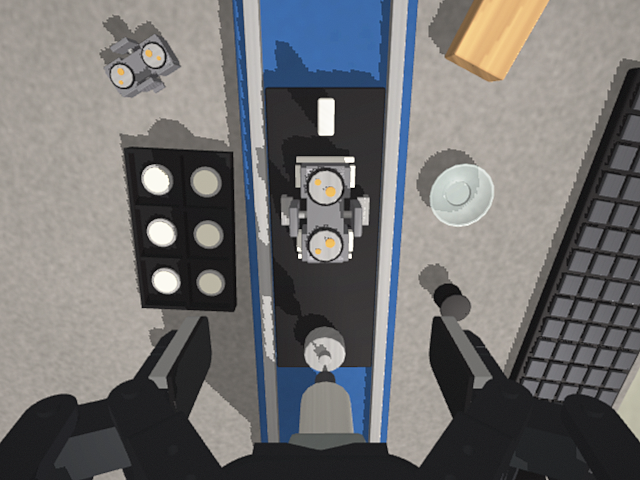

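View pics/wC6.png

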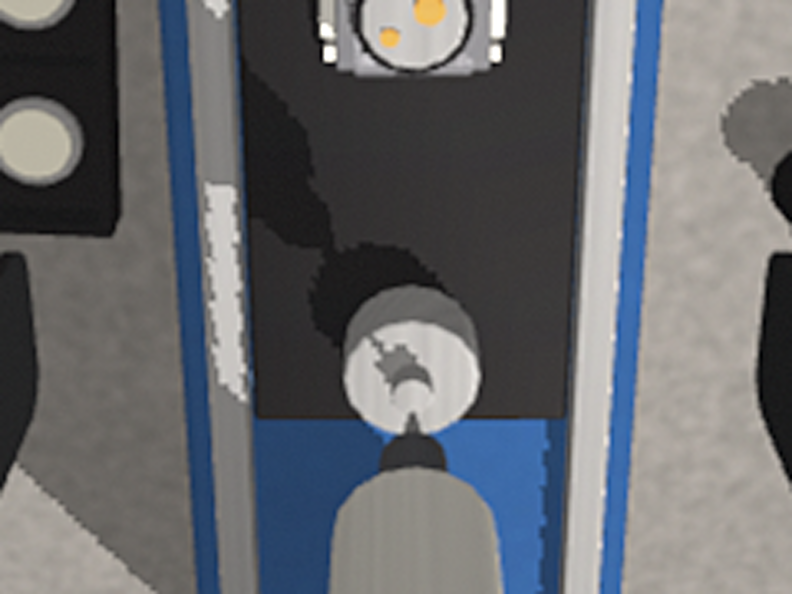

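```bash
python3 - <<'E'
from h import *
W=np.load("wrist6.npz");crop(W,265,85,385,275,3.1,"pics/wD6.png")
b=lambda u,v:(200+u/3.3,240+v/3.3)
print("disc",onz(W,*b(412,376),75),"tip",onz(W,*b(413,412),91))
E
```

```text
disc [561. -48.  75.] tip [561.1 -48.4  91. ]
```

View pics/wD6.png

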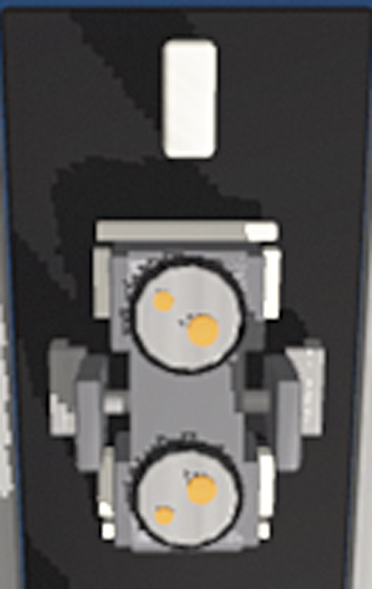

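```bash
python3 - <<'E'
from h import *
W=np.load("wrist6.npz")
b=lambda u,v:(265+u/3.1,85+v/3.1)
print("handle",onz(W,*b(189,98),97),"L",onz(W,*b(78,411),101),"R",onz(W,*b(300,409),101),"mid",onz(W,*b(188.5,411),101))
print("lips",onz(W,*b(50,388),68),onz(W,*b(324,388),68))
E
```

```text
handle [525.7 166.5  97. ] L [510.6  88.6 101. ] R [565.2  98.  101. ] mid [537.8  93.  101. ]
lips [501.1  84.3  68. ] [575.9  96.4  68. ]
```

Call:
step_arm([
  [0.011,0.0035,-0.05,0,0,0],
  [0.011,0.0035,-0.11,0,0,0],
  [0.011,0.0035,-0.17,0,0,0],
  [0.011,0.0035,-0.23,0,0,0],
  [0.011,0.0035,-0.29,0,0,0],
  [0.011,0.0035,-0.33,0,0,0],
  [0.011,0.0035,-0.35,0,0,0],
  [0.011,0.0035,-0.35,0,0,0],
  [0.011,0.0035,-0.35,0,0,0],
])

```text
clock: 11.83
position: [539.0, 90.3, 106.8]
ee_rot: [0.648, 0.762, 0.002, 0.0]
contact_force: [0.6, -0.1, 0.2]
gripper_width: 85.3
```

```bash
python3 - <<'E'
from bench import arm
from h import *
from scipy.spatial.transform import Rotation as R
s=arm.read_state();print(s["position"],s["joints"],R.from_quat(s["ee_rot"]).as_matrix().round(4))
d=arm.get_image("wrist"); cv2.imwrite("pics/wrist7.png",d["image"][:,:,::-1]); np.savez("wrist7.npz",**d)
E
```

```text
[538.99013082  90.27806679 106.84748388] [ 4.61970068e-01  3.76301563e-01 -3.53501751e-01 -1.71704355e-03
 -8.37799591e-01  2.84218431e+00] [[-0.1607  0.987   0.0023]
 [ 0.987   0.1607  0.0026]
 [ 0.0022  0.0027 -1.    ]]
```

View pics/wrist7.png

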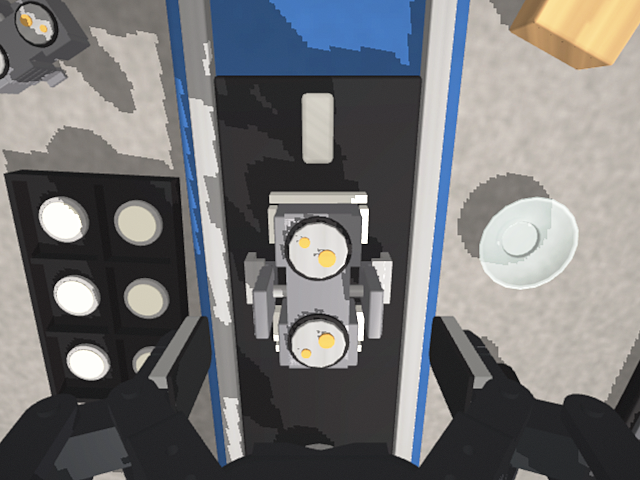

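The catches at (261,300) and (375,300) are centred between the fingers. Lowering and closing.

Call:
step_arm([
  [-0.0015,-0.0005,-0.03,-0.0017,0.0015,0],
  [-0.0015,-0.0005,-0.06,-0.0017,0.0015,0],
  [-0.0015,-0.0005,-0.08,-0.0017,0.0015,0],
  [-0.0015,-0.0005,-0.089,-0.0017,0.0015,0],
  [-0.0015,-0.0005,-0.089,-0.0017,0.0015,0],
  [-0.0015,-0.0005,-0.089,-0.0017,0.0015,0],
])

```text
clock: 12.38
position: [538.6, 90.0, 71.1]
ee_rot: [0.648, 0.762, 0.0, -0.0]
contact_force: [-0.9, -0.0, -0.1]
gripper_width: 85.5
```

Call:
step_arm([
  [0,0,0,0,0,0],
  [0,0,0,0,0,0],
  [0,0,0,0,0,0],
  [0,0,0,0,0,0],
  [0,0,0,0,0,0],
  [0,0,0,0,0,0],
  [0,0,0,0,0,0],
  [0,0,0,0,0,0],
], jaw=-1)

```text
clock: 13.05
position: [538.7, 90.0, 73.0]
ee_rot: [0.648, 0.762, 0.0, 0.0]
contact_force: [-4.0, -0.8, 11.9]
gripper_width: 39.6
```

```bash
python3 - <<'E'
from bench import arm
from h import *
from scipy.spatial.transform import Rotation as R
s=arm.read_state();print(s["position"],s["contact_force"],s["wrist_torque"],s["gripper_width"],R.from_quat(s["ee_rot"]).as_matrix().round(4))
for n in("wrist","scene"):
  d=arm.get_image(n); cv2.imwrite(f"pics/{n}8.png",d["image"][:,:,::-1]); np.savez(f"{n}8.npz",**d)
E
```

```text
[538.68991214  89.95823297  73.0069485 ] [-3.97035938 -0.82986333 11.87312542] [-0.07094177  1.25316299 -0.01880745] 39.63114000247362 [[-1.611e-01  9.869e-01  8.000e-04]
 [ 9.869e-01  1.611e-01 -2.000e-04]
 [-3.000e-04  8.000e-04 -1.000e+00]]
```

View pics/wrist8.png

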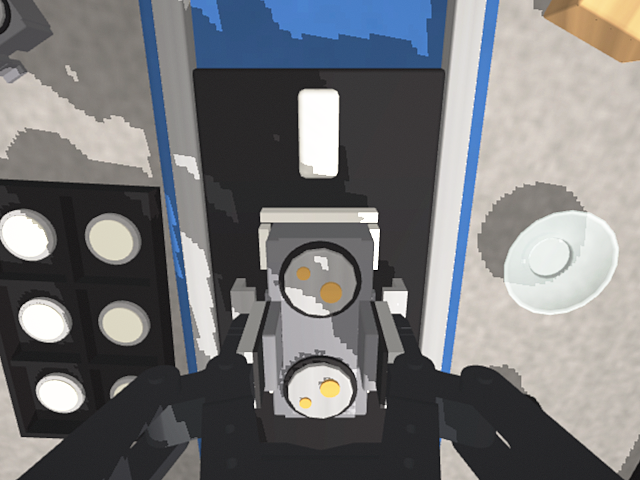

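The fingers are closed on both catch paddles ((262,350) and (378,350)). Lift a little and check.

Call:
step_arm([
  [0,0,0.005,0,0,0],
  [0,0,0.012,0,0,0],
  [0,0,0.02,0,0,0],
  [0,0,0.03,0,0,0],
  [0,0,0.04,0,0,0],
  [0,0,0.05,0,0,0],
  [0,0,0.05,0,0,0],
])

```text
clock: 13.73
position: [538.7, 90.1, 91.5]
ee_rot: [0.648, 0.762, 0.0, 0.0]
contact_force: [0.4, 0.1, -1.1]
gripper_width: 39.5
```

```bash
python3 - <<'E'
from bench import arm
from h import *
from scipy.spatial.transform import Rotation as R
s=arm.read_state();print(s["position"],s["contact_force"],s["wrist_torque"],s["gripper_width"],R.from_quat(s["ee_rot"]).as_matrix().round(4))
for n in("wrist","scene","side"):
  d=arm.get_image(n); cv2.imwrite(f"pics/{n}9.png",d["image"][:,:,::-1]); np.savez(f"{n}9.npz",**d)
  if n=="scene": crop(d,220,160,400,300,4,"pics/cE9.png")
E
```

```text
[538.71782612  90.10187237  91.4503109 ] [ 0.44464317  0.1332176  -1.09081317] [ 0.04159113 -0.01898356 -0.07754448] 39.53667032951684 [[-1.603e-01  9.871e-01  6.000e-04]
 [ 9.871e-01  1.603e-01  4.000e-04]
 [ 3.000e-04  7.000e-04 -1.000e+00]]
```

View pics/wrist9.png

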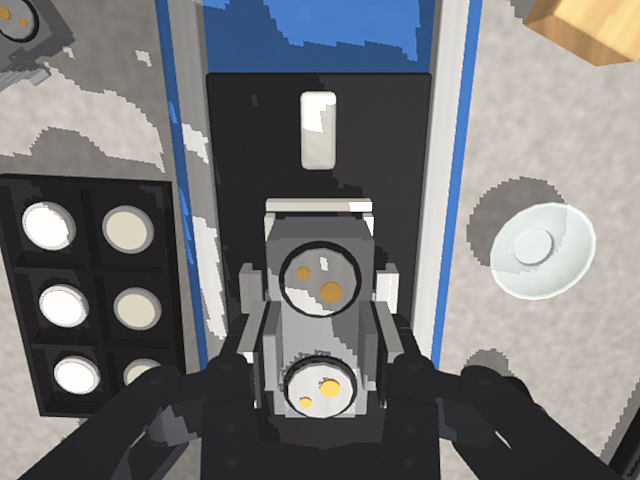

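View pics/cE9.png

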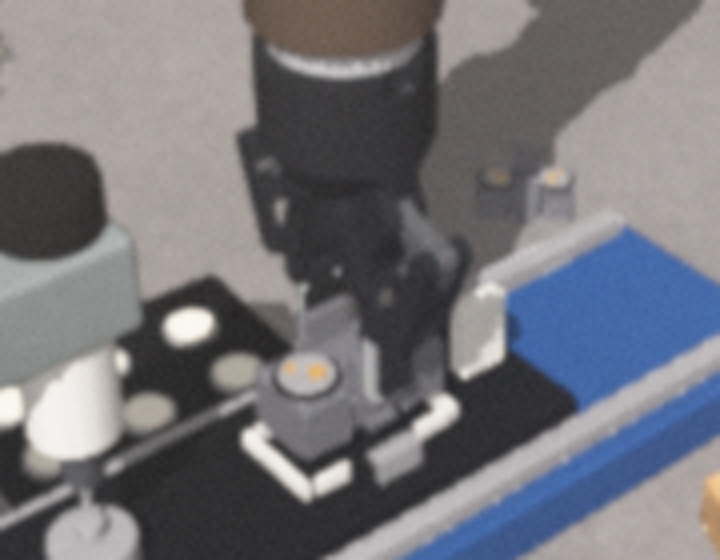

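The cassette has come up with the gripper: it holds the same place in the wrist view while the nest dropped away. Lift the rest.

Call:
step_arm([
  [0,0,0.008,0,0,0],
  [0,0,0.022,0,0,0],
  [0,0,0.038,0,0,0],
  [0,0,0.056,0,0,0],
  [0,0,0.074,0,0,0],
  [0,0,0.092,0,0,0],
  [0,0,0.11,0,0,0],
  [0,0,0.126,0,0,0],
  [0,0,0.14,0,0,0],
  [0,0,0.15,0,0,0],
  [0,0,0.154,0,0,0],
  [0,0,0.154,0,0,0],
])

```text
clock: 14.88
position: [538.2, 89.9, 152.5]
ee_rot: [0.648, 0.762, -0.0, -0.0]
contact_force: [-0.1, 0.0, -1.4]
gripper_width: 39.6
```

Call:
step_arm([
  [0,0,0,0,0,0],
  [0,0,0,0,0,0],
  [0,0,0,0,0,0],
  [0,0,0,0,0,0],
  [0,0,0,0,0,0],
  [0,0,0,0,0,0],
])

```text
clock: 15.38
position: [538.1, 89.8, 151.9]
ee_rot: [0.648, 0.762, -0.001, -0.0]
contact_force: [0.0, 0.5, -1.2]
gripper_width: 39.7
```

```bash
python3 - <<'E'
from bench import arm
from h import *
from scipy.spatial.transform import Rotation as R
s=arm.read_state();print(s["position"],s["contact_force"],s["wrist_torque"],s["gripper_width"],abs(s["joint_vel"]).max(),R.from_quat(s["ee_rot"]).as_matrix().round(4))
for n in("wrist","scene","side"):
  d=arm.get_image(n); cv2.imwrite(f"pics/{n}10.png",d["image"][:,:,::-1]); np.savez(f"{n}10.npz",**d)
  if n=="scene": crop(d,210,150,400,300,4,"pics/cE10.png"); crop(d,210,245,270,305,9,"pics/cT10.png")
E
```

```text
[538.05942869  89.80519542 151.91844167] [ 0.0176624   0.54533413 -1.21421819] [-0.04155379  0.07856233 -0.03634839] 39.71992796999335 0.0023933646132121263 [[-1.600e-01  9.871e-01 -1.400e-03]
 [ 9.871e-01  1.600e-01 -3.000e-04]
 [-1.000e-04 -1.400e-03 -1.000e+00]]
```

View pics/wrist10.png

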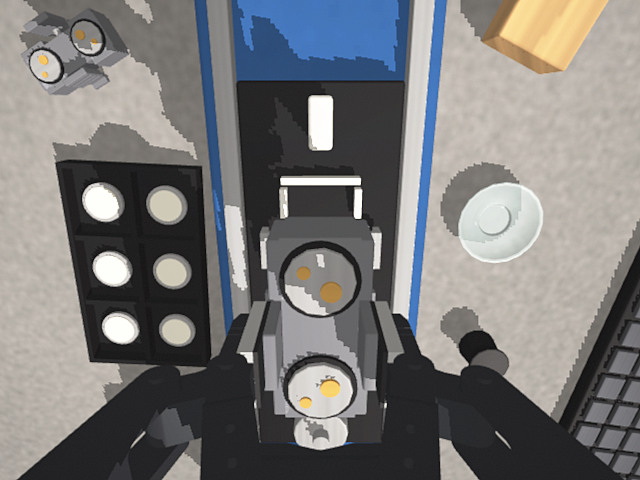

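View pics/cE10.png

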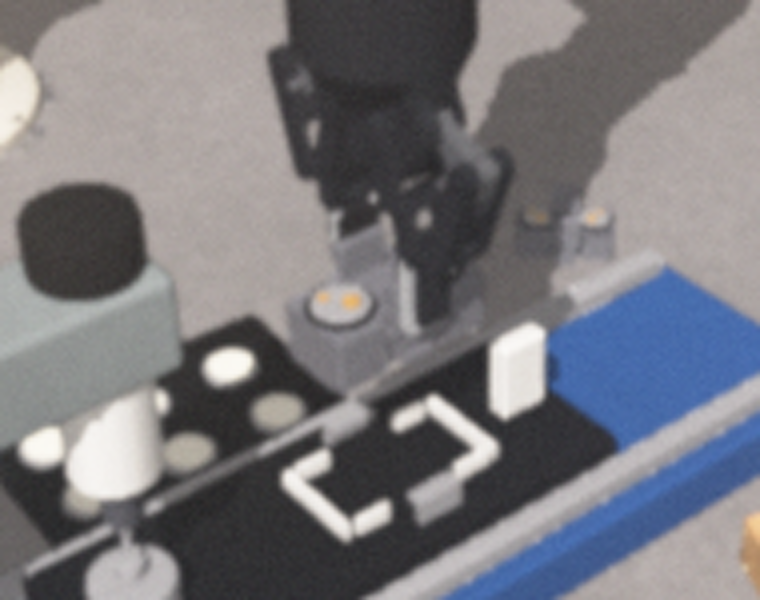

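View pics/cT10.png

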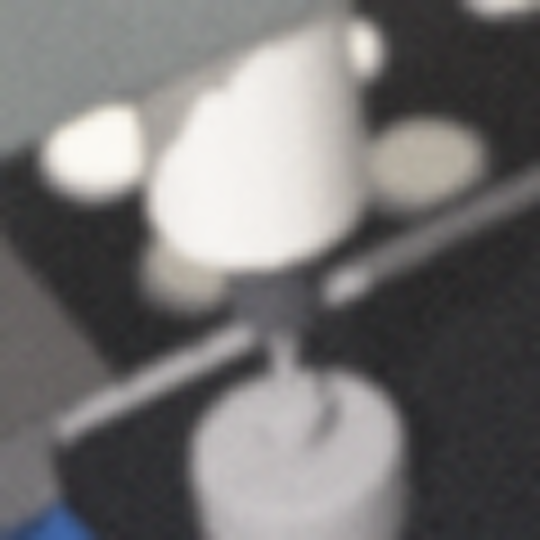

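View pics/side10.png

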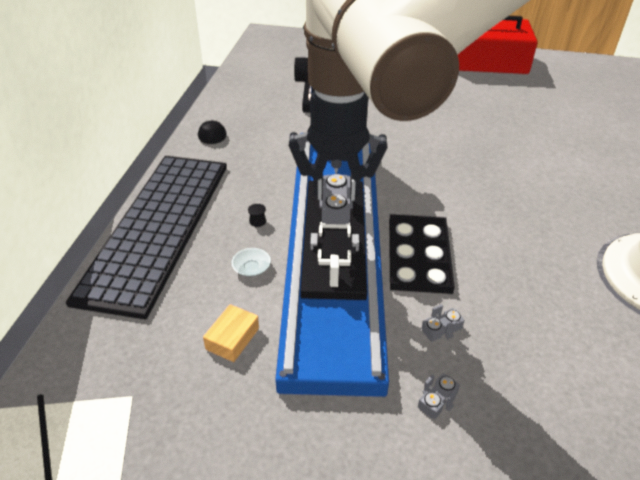

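```bash
python3 - <<'E'
from bench import arm
from h import *
a=np.load("scene4.npz")["image"].astype(int);b=np.load("scene10.npz")["image"].astype(int)
for n,(x0,y0,x1,y1) in dict(gauge=(230,280,262,312)).items(): print(n,abs(a-b)[y0:y1,x0:x1].mean())
a=np.load("side0.npz")["image"].astype(int);b=np.load("side10.npz")["image"].astype(int)
for n,(x0,y0,x1,y1) in dict(dish=(225,240,278,285),loupe=(240,198,272,230),block=(198,300,265,362),tray=(388,210,456,296)).items(): print(n,abs(a-b)[y0:y1,x0:x1].mean())
s=arm.read_state();print(s["position"],s["gripper_width"]);print(arm.job_done())
E
```

```text
gauge 4.639973958333333
dish 12.83969252271139
loupe 10.877278645833334
block 11.541887337506019
tray 6.601117191062471
[538.07049614  89.84323519 152.02663376] 39.85546635595137
the job is handed in; nothing more can be done
None
```

The job is handed in at about 15.5 s of the 48 s allowed, with no verdict reported. The gauge is parked under the probe tip and the cassette is held up by its pinched catches.

**What I did:** I gripped the handle and slid the carriage about 95 mm towards the column. I checked the gauge under the tip, then pinched both catches and lifted the cassette straight up.

**Last checks:**
- **Gauge:** before the lift, two close wrist views put the tip within about 0.2–0.5 mm of the gauge's centre. After the lift, the scene view of the gauge and tip looked the same as before it. An earlier side-view estimate had suggested about 1.5 mm of overshoot along the rail; I trusted the sharper close-ups.
- **Cassette:** it rose about 79 mm above its seat. The tool is level to about 0.0015 rad, the arm was still, and the measured load of about 1.2 N is close to the cassette's weight. It kept the same place in the wrist view from the pinch to the end.
- **Jaw opening:** it read 39.7 mm, where about 44 mm was expected with the catches pinched. I did not explain the difference, though both catches came free of their lips.
- **Bystanders:** the tray, dish, loupe and block sit at the same pixels in the side views before and after. The numeric comparison did not confirm it: brightness differed by about 7–13 levels, on patches I didn't correct for lighting, so this rests on what I see in the pictures.
- **Probe:** I saw no contact with it in any view.

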